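# Tea strainer ready over the mug

### The job

I am about to pour the tea: lift the tea strainer out of its terracotta rest, turn it level with its open side up, and hold it centred over the mouth of the empty white mug, a finger's breadth or so above the rim and not touching it. Finish while still holding it there steadily, because I pour through it. Leave the rest, the two mugs, the honey jar and the sugar caddy standing where they are.

Things in the scene. Friction and masses are not known exactly. Their poses are not given: they have to be found in the camera images.
- tea_strainer: Tea strainer, 90 g: steel wire bowl 72 mm across, 26 mm deep, a small ear at x = +48 mm. Origin: centre of the rim; z out of the open side (up when level). The handle runs along -x: black grip bar from x = -84 to -180 mm, 14 mm wide (y), 10 mm thick (z), end loop to -188. At the start it leans in its rest, handle up, its x axis pointing 50 degrees below horizontal, open side up and away.
- strainer_grip (a point): Point on the middle line of the black grip bar, 145 mm from the strainer's origin along its -x, clear of the rest: a good place to pinch the bar across its 14 mm width (fingers closing along the strainer's y). Axes as the strainer's.
- strainer_bottom (a point): Lowest point of the strainer's bowl when it is level, 26 mm under its origin along -z. Axes as the strainer's.
- strainer_rest: Red-brown terracotta rest, loose, 0.7 kg. Origin on the table under the centre of its drip cup (87 mm across, 31 mm high), in which bowl and ear stand. 67 mm to -x a post with a fork: saddle 121 mm high, prongs to 145 mm, 46 mm wide, gap 20 mm; the handle lies in the gap and leans out to -x. Lift the strainer straight up: 60 mm frees it from cup and fork, 150 mm clears everything.
- rest_saddle (a point): Middle of the fork's saddle at the top of the rest's post, on which the handle lies about 100 mm from the strainer's origin.
- white_mug: Empty plain white mug, the one to use: 90 mm across, 96 mm high, about 0.34 kg; its round body's axis passes through the point (0, 19.5 mm) of its frame, the handle sticks out to -y. Origin on the table; stands upright, z up.
- white_mug_mouth (a point): Centre of the white mug's mouth, at rim height (96 mm above the table).
- blue_mug: Mug, blue above and white below, already filled, not the one to use: 78 mm across, 92 mm high; its round body's axis passes through (0, 16.5 mm) of its frame, the handle sticks out to -y. Origin on the table.
- honey_jar: Honey jar with a dark lid, 65 mm across, 86 mm high. Origin under its centre.
- sugar_caddy: Black caddy with sugar packets, 52 x 66 mm, 71 mm high. Origin under its centre.
- tea_jar: Large glass iced-tea jar on a black wire stand, fixed furniture and not used: about 190 mm across, 400 mm high; its tap with a lever sticks out 122 mm from the origin to -x, 130 to 200 mm above the table. Origin at table height under its middle; keep clear of it.

How it is judged:
By the outcome, as a careful person would: the job done as asked, in the order asked, and still so for the second after the job is handed in, while the arm keeps its last pose, push and grip.
It also fails if it takes over 38 s, if anything falls off the work surface, if the arm or the gripper's body presses on something with over 40 N, if the wrist force passes 120 N, or if a joint passes its speed limit or range.

### The arm

A 6-joint arm with a two-finger parallel gripper is mounted at the origin on a cart in front of the work surface, level with it; the furniture and walls round the work are solid. World frame = base frame: x ahead of the robot, y to its left, z up, the work surface at z = 0. Lengths are in mm, angles in rad, forces in N, time in s.
With the tool pointing down it reaches from about 350 to 875 mm from the base axis. Payload 4.2 kg.
Tool frame: the origin (TCP) lies at the very end of the fingers, on their centre line; the grasp point (between the pads) lies 19 mm behind it; z points along the fingers, y is the line along which they close (so a half turn about z gives the same grasp; the last joint's range is limited). The gripper opens to 85 mm and grips with 20 to 120 N. Pads are 22 mm wide; open, the fingers measure 114 mm over their backs; the gripper's body (76 mm by 85 mm) begins 54 mm behind the grasp point. The pads swing forward as they close: fully open they stand 13 mm farther back than shut.
Start: joints at [1.599, 0.385, 0.008, 0, -1.194, -0.259], TCP at [142.941, 608.414, 231.312] pointing down, gripper open.
Joint ranges: [-3.14, 3.14], [-1.21, 2.06], [-1.07, 1.41], [-3.16, 2.05], [-2.99, -0.16], [-3.1, 3.1]. Speed limits (rad/s): [2.79, 2.79, 3.14, 3.14, 3.14, 3.14].

### API

Orientations are given as a unit quaternion [x, y, z, w].
In Python, from bench import read_state, get_image, camera_model, job_done gives the robot as it stands.
- The arm moves only by the shell command python3 -m handwheel 'ROWS'. ROWS is JSON, a list of rows, each a list of 7 numbers: the shift along the tool's x, y, z in m, then the turn, a rotation vector about the tool's x, y, z in rad, then the gripper's target within -1 to 1 (fully open at 1, half-way at 0, shut at -1). In form: [[dx, dy, dz, wx, wy, wz, jaw], ...]. A call has 1 to 10 rows; each row is the pose to reach, as a shift and turn from the pose commanded when the call began, along the tool's axes at that moment; what a row does not reach only later rows make up. A row lasts 1/8 s, in which the tool goes at most 62.5 mm and 10.7 degrees, less where a joint would pass 70% of its speed; a pose out of reach is approached as far as the arm can. A call with a gripper value outside its range is refused whole. The fingers move at their own pace and stop on an object; the grip force is fixed at half the most. Time passes only in rows, so rows that repeat a pose let the fingers close. It gives the time, the measured TCP pose, the force, the opening and the grip force at its end, in the units of the state.
- read_state(): the state, without advancing time (a new reading comes with each control period).
- get_image(name): name is "scene" or "top"; returns (picture, depth): 420x560x3 uint8, blue, green, red; 420x560 float32, mm along the optical axis (not along the pixel's ray), 0 where there is no reading.
- camera_model(name): a dict with "K" (3x3 intrinsics, pixels), "dist" ([k1, k2, p1, p2, k3] as OpenCV has them; the pictures are not rectified), "rvec" (rotation vector, rad) and "tvec" (3), from world to camera coordinates, as OpenCV has them. Camera axes: x right, y down, z forward; pixel columns grow to the right and rows downward; lengths in mm; the calibration is good to about 2 mm. A picture is of the moment at which its call begins. camera_model takes no time and is no camera call.
- job_done(): hands the job in; it is judged then, once.
The state is a dict: "clock": time; "joints": joint angles; "joint_vel": joint speeds; "joint_efforts": joint torques, N m; "position": TCP position; "ee_rot": TCP orientation; "contact_force": force on the tool from outside, world axes, zero at the start; "wrist_torque": the same for the moment, N m; "gripper_width": finger opening in mm; "grasp_force": force on a finger pad.
Only numpy, scipy, OpenCV 4.12 (cv2) and the standard library are available. Lean on these libraries where they do the work, as an engineer would, in place of code of your own. Each camera call takes 0.05 s, during which the arm holds its last target. There are 200 camera calls.

## Working session

There is one attempt and no reset: what is moved stays moved. The work goes in short steps, Python scripts to look and compute and a shell command to move; the robot and the scene stay as the last step left them, time stands still between calls to the robot, and variables do not carry over. Pictures are saved under pics/ and viewed, at most 10 in all, crops included, and the job is handed in when it is done.

```bash
mkdir -p pics
cat > h.py <<'E'
import numpy as np,cv2
from bench import read_state,get_image,camera_model
from scipy.spatial.transform import Rotation as R
def cloud(n):
    im,d=get_image(n);c=camera_model(n);K=np.array(c["K"],float);D=np.array(c["dist"],float)
    h,w=d.shape;u,v=np.meshgrid(np.arange(w),np.arange(h))
    p=cv2.undistortPoints(np.stack([u,v],-1).reshape(-1,1,2).astype(float),K,D).reshape(h,w,2)
    P=np.dstack([p,np.ones((h,w))])*d[...,None]
    Rm=cv2.Rodrigues(np.array(c["rvec"],float))[0];t=np.array(c["tvec"],float).ravel()
    W=(P-t)@Rm; W[d==0]=np.nan
    return im,W
E
python3 - <<'E'
from h import *
for n in("scene","top"):
    im,W=cloud(n);cv2.imwrite(f"pics/{n}0.png",im);np.savez(f"{n}0.npz",im=im,W=W)
s=read_state();print(s)
E
```

```text
{'clock': 0.1, 'joints': array([ 1.59859854e+00,  3.85484205e-01,  6.74450031e-03, -3.75587347e-04,
       -1.19399425e+00, -2.58606464e-01]), 'joint_vel': array([ 0.00021148, -0.00141869,  0.00211088,  0.00354882, -0.00057563,
        0.00151632]), 'joint_efforts': array([ 1.47164763e-03, -3.93317342e+01,  1.88929778e+01,  4.19796467e+00,
       -2.58852793e-03,  7.72088420e-07]), 'position': array([142.85184142, 607.92145164, 230.33000018]), 'ee_rot': array([ 9.93340102e-01, -1.15214899e-01, -3.45006984e-05,  9.83808747e-04]), 'contact_force': array([-0.18516821, -0.42196351, -0.14411956]), 'wrist_torque': array([ 0.0231588 ,  0.01006079, -0.03081841]), 'grasp_force': 0.0, 'gripper_width': 85.3788053195599}
```

View pics/scene0.png

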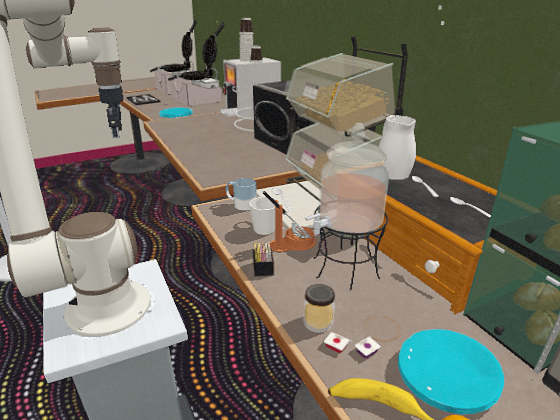

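View pics/top0.png

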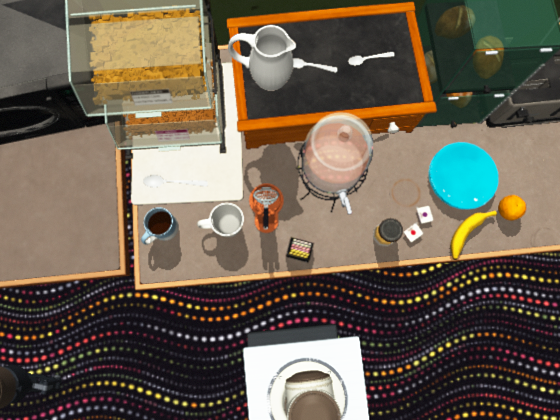

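The scene view shows the strainer in its terracotta rest (~(290,232)), with the white mug at (262,213) and the blue mug at (243,192). In the top view the rest is at (266,205) with its black handle toward the robot at (265,220). The white mug is at (227,220), handle to the left, and the tea jar is at (338,150).

Run:
```python
from h import *
for n in("top","scene"):
    z=np.load(n+"0.npz");im=z["im"].astype(int);W=z["W"]
    b,g,r=im[...,0],im[...,1],im[...,2]
    ok=np.isfinite(W[...,0])
    # white mug rim
    vx=(W[...,0]>300)&(W[...,0]<900)&(abs(W[...,1])<600)&ok
    print(n,"table z",np.nanmedian(W[...,2][vx&(W[...,2]<15)]))
    if n=="top":
        roi=np.zeros(ok.shape,bool);roi[195:245,195:250]=1
        m=roi&ok&(W[...,2]>85)&(W[...,2]<105)
        p=W[m];c,rad=cv2.minEnclosingCircle(p[:,:2].astype(np.float32));print("mug rim pts",len(p),c,rad,p[:,:2].min(0),p[:,:2].max(0),np.median(p[:,2]))
        for v in(208,212,216,220,224,228): print("row",v,[tuple(np.round(W[v,u]).astype(int)) for u in range(256,277,2)])
    Y=W[...,1];X=W[...,0];Z=W[...,2]
    dark=ok&(r<60)&(g<60)&(b<60)&(Z>90)&(Z<300)&(X>350)&(X<800)&(abs(Y)<450)
    nn,l,st,ce=cv2.connectedComponentsWithStats(dark.astype(np.uint8))
    for i in range(1,nn):
        if st[i,4]>8:
            p=W[l==i];print("dark",st[i],p.min(0).round(),p.max(0).round())
    terr=ok&(r>110)&(g<0.62*r)&(b<0.5*r)&(X>350)&(X<800)&(Y>-50)&(Y<300)&(Z>5)&(Z<200)
    nn,l,st,ce=cv2.connectedComponentsWithStats(terr.astype(np.uint8))
    for i in range(1,nn):
        if st[i,4]>10:
            p=W[l==i];print("terr",st[i],p.min(0).round(),p.max(0).round(),np.median(p,0).round())
im=cv2.imread("pics/top0.png")[160:270,130:330];a=cv2.resize(im,(800,440),interpolation=cv2.INTER_CUBIC)
cv2.imwrite("pics/c1.png",a)
```

```text
top table z -0.7376839980715703
mug rim pts 196 (495.0736999511719, 179.15640258789062) 56.07025909423828 [449.66262338 123.57372266] [539.63726142 235.22656719] 93.1426194568887
row 208 [(np.int64(529), np.int64(88), np.int64(31)), (np.int64(534), np.int64(83), np.int64(7)), (np.int64(534), np.int64(77), np.int64(3)), (np.int64(533), np.int64(71), np.int64(7)), (np.int64(508), np.int64(66), np.int64(119)), (np.int64(506), np.int64(61), np.int64(124)), (np.int64(507), np.int64(56), np.int64(119)), (np.int64(529), np.int64(49), np.int64(13)), (np.int64(531), np.int64(43), np.int64(5)), (np.int64(530), np.int64(37), np.int64(5)), (np.int64(524), np.int64(32), np.int64(29))]
row 212 [(np.int64(523), np.int64(90), np.int64(5)), (np.int64(494), np.int64(83), np.int64(141)), (np.int64(493), np.int64(77), np.int64(142)), (np.int64(494), np.int64(72), np.int64(134)), (np.int64(494), np.int64(67), np.int64(136)), (np.int64(494), np.int64(62), np.int64(134)), (np.int64(492), np.int64(57), np.int64(140)), (np.int64(491), np.int64(52), np.int64(139)), (np.int64(491), np.int64(47), np.int64(140))
[... 3129 characters left out ...]
 -79. 181.]
dark [394 195   6   6  12] [ 743. -136.  178.] [ 758. -108.  180.]
dark [403 199   9   8  24] [ 740. -175.  177.] [ 773. -139.  181.]
dark [418 201   7   5  16] [ 773. -189.  178.] [ 792. -165.  180.]
dark [447 223   7   6  15] [ 744. -306.  177.] [ 772. -289.  180.]
dark [377 225   8  23  46] [ 629. -209.   90.] [ 647. -183.  163.]
dark [320 227  44  30 190] [ 508. -212.   91.] [583. -61. 165.]
dark [365 229  16   8  26] [ 575. -217.  127.] [ 631. -176.  164.]
dark [490 229  16  15 135] [ 728. -449.  216.] [ 744. -413.  244.]
terr [276 205   7  43 247] [481.  35.   5.] [491.  79. 143.] [485.  53.  69.]
terr [284 227  31  21 341] [511.   9.   5.] [596.  97.  32.] [543.  37.  17.]
```

View pics/c1.png

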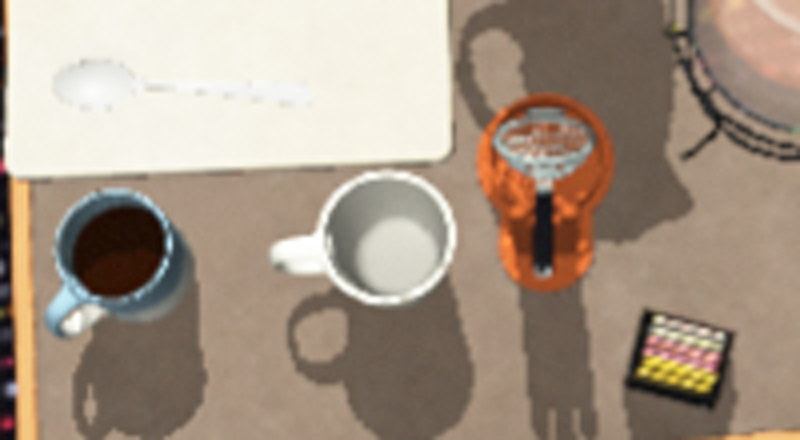

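The crop shows the strainer bar centred near (543,230) in the crop, the fork behind it, and the white mug's mouth centred near (388,238), with its handle to the left (+y). Next I fit these precisely.

Run:
```python
from h import *
from scipy.optimize import least_squares as LS
for n in("top","scene"):
    z=np.load(n+"0.npz");im=z["im"].astype(int);W=z["W"];X,Y,Z=W[...,0],W[...,1],W[...,2]
    b,g,r=im[...,0],im[...,1],im[...,2];ok=np.isfinite(X)
    m=ok&(Z>88)&(Z<100)&(abs(X-495)<60)&(Y>115)&(Y<200)&(im.min(-1)>120)
    p=W[m];f=LS(lambda q:np.hypot(p[:,0]-q[0],p[:,1]-q[1])-q[2],[495,169,43],loss="soft_l1");print(n,"mug",f.x,len(p),np.median(p[:,2]))
    # blue mug, cup
    m=ok&(Z>86)&(Z<97)&(abs(X-490)<70)&(Y>235)&(Y<400);p=W[m];print("blue",p.min(0).round(),p.max(0).round())
    m=ok&(Z>26)&(Z<36)&(X>515)&(X<620)&(Y>0)&(Y<120)&(r>90)&(b<0.6*r);p=W[m]
    f=LS(lambda q:np.hypot(p[:,0]-q[0],p[:,1]-q[1])-q[2],[550,55,41],loss="soft_l1");print("cup",f.x,len(p))
    m=ok&(r<75)&(g<75)&(b<75)&(Z>115)&(Z<200)&(X>425)&(X<505)&(Y>40)&(Y<90);p=W[m]
    f=np.polyfit(p[:,0],p[:,2],1);k=np.polyfit(p[:,0],p[:,1],1)
    print("bar",len(p),p.min(0).round(),p.max(0).round(),"mean",p.mean(0).round(1),"slope z",f,"y",k, "y at 465",np.polyval(k,465),"z at 465",np.polyval(f,465))
    m=ok&(r>110)&(g<0.62*r)&(b<0.5*r)&(X>470)&(X<520)&(Y>20)&(Y<110)&(Z>125)&(Z<160);p=W[m];print("prong",len(p),p.min(0).round(),p.max(0).round(),p.mean(0).round())
```

```text
top mug [494.20941405 167.95309827  43.210017  ] 128 93.45143178480373
blue [463. 235.  86.] [545. 395.  96.]
cup [557.56011944  56.78160461  40.9381659 ] 126
bar 82 [446.  58. 121.] [505.  73. 187.] mean [473.   64.8 159. ] slope z [ -1.12491944 691.04631517] y [-8.60382126e-02  1.05493540e+02] y at 465 65.48577081231248 z at 465 167.95877517121562
prong 45 [481.  41. 125.] [500.  86. 153.] [491.  63. 139.]
scene mug [491.2777441  166.13790715  43.31695198] 63 91.88326686587894
blue [464. 311.  86.] [543. 393.  91.]
cup [553.69653158  54.08831208  40.56875759] 71
bar 63 [443.  52. 116.] [503.  66. 184.] mean [465.   57.9 155.4] slope z [ -1.13167541 681.62190549] y [-1.03397980e-01  1.05960872e+02] y at 465 57.880811453527805 z at 465 155.39283959492047
prong 21 [479.  38. 125.] [489.  76. 148.] [485.  47. 135.]
```

```bash
cat >> h.py <<'E'
def tool(phi,yaw):
    a,y=np.radians([phi,yaw]);u=np.array([np.cos(y),np.sin(y),0]);Z=np.array([0,0,1.])
    z=np.sin(a)*u-np.cos(a)*Z; x=np.cos(a)*u+np.sin(a)*Z
    return np.c_[x,np.cross(z,x),z]
def rel(g,M,name="",back=0):
    """row (m, rad) that brings grasp point to g (less back mm along tool z), orientation M"""
    s=read_state();R0=R.from_quat(s["ee_rot"]).as_matrix()
    t=np.array(g)+M[:,2]*(19-back)
    print(name,"tcp",t.round(),"row",(R0.T@(t-s["position"])/1000).round(4),R.from_matrix(R0.T@M).as_rotvec().round(4))
E
python3 - <<'E'
from h import *
G=[464,63.5,159]
rel(G,tool(-35,-5),"pre",110)
rel(G,tool(-35,-5),"grasp")
E
```

```text
pre tcp [516.  59. 234.] row [ 0.4889  0.449  -0.0023] [-0.042  -0.6098 -0.1398]
grasp tcp [453.  64. 143.] row [0.4264 0.4578 0.0879] [-0.042  -0.6098 -0.1398]
```

```bash
python3 -m handwheel '[[0.06,0.055,-0.06,0,-0.1,-0.03,0],[0.12,0.11,-0.06,-0.01,-0.2,-0.06,0],[0.17,0.155,-0.06,-0.02,-0.3,-0.09,0],[0.21,0.195,-0.06,-0.03,-0.4,-0.12,0],[0.25,0.23,-0.06,-0.04,-0.5,-0.14,0],[0.29,0.27,-0.06,-0.042,-0.61,-0.14,0],[0.33,0.305,-0.06,-0.042,-0.61,-0.14,0],[0.37,0.34,-0.06,-0.042,-0.61,-0.14,0],[0.41,0.375,-0.05,-0.042,-0.61,-0.14,0],[0.45,0.41,-0.03,-0.042,-0.61,-0.14,0]]'
python3 - <<'E'
from h import *
G=[464,63.5,159]
rel(G,tool(-35,-5),"pre",110)
print(read_state()["joints"])
E
```

```text
clock: 1.35
position: [487.6, 106.0, 262.0]
ee_rot: [0.953, -0.041, -0.3, -0.014]
contact_force: [0.6, 1.6, 0.2]
gripper_width: 42.4
grasp_force: 0.0
pre tcp [516.  59. 234.] row [0.0428 0.0445 0.0047] [-0.0023 -0.0017  0.0017]
[ 0.37126096  0.46353779  0.17690896 -0.2674828  -1.83307633  1.11664322]
```

```bash
python3 -m handwheel '[[0.02,0.022,0,0,0,0,-0.1],[0.043,0.0445,0.004,0,0,0,-0.1],[0.043,0.0445,0.004,0,0,0,-0.1],[0.043,0.0445,0.004,0,0,0,-0.1],[0.043,0.0445,0.004,0,0,0,-0.1]]'
python3 - <<'E'
from h import *
G=[464,63.5,159]
rel(G,tool(-35,-5),"g")
im,W=cloud("top");cv2.imwrite("pics/t1.png",np.hstack([cv2.resize(im[150:260,210:320],(440,440)),cv2.resize(get_image("scene")[0][150:270,220:310],(330,440))]))
E
```

```text
clock: 1.98
position: [515.1, 61.4, 234.6]
ee_rot: [0.953, -0.04, -0.3, -0.014]
contact_force: [0.4, -0.0, 0.6]
gripper_width: 38.8
grasp_force: 0.0
g tcp [453.  64. 143.] row [0.0014 0.0025 0.1102] [-0.0013 -0.0013  0.0028]
```

View pics/t1.png

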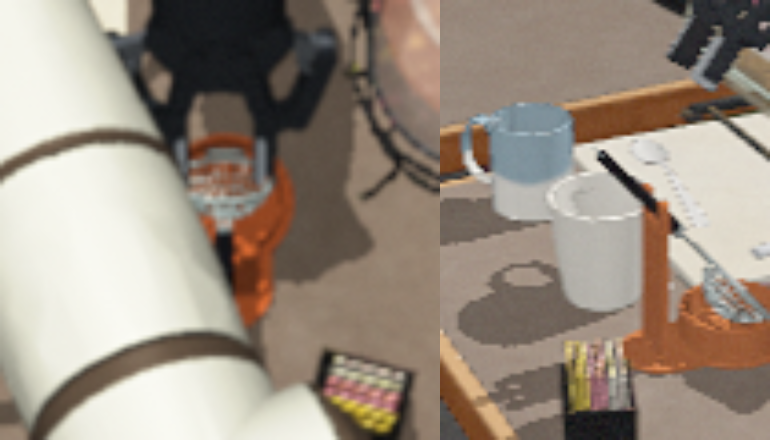

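The fingers straddle the black bar: the finger tips are at crop x≈182 and 263, the bar at ≈224. I'll advance and close.

```bash
python3 -m handwheel '[[0.001,0.002,0.03,0,0,0,-0.1],[0.001,0.002,0.06,0,0,0,-0.1],[0.001,0.002,0.08,0,0,0,-0.1],[0.001,0.002,0.095,0,0,0,-0.1],[0.001,0.002,0.11,0,0,0,-0.1],[0.001,0.002,0.11,0,0,0,-0.1],[0.001,0.002,0.11,0,0,0,-0.1]]'
python3 - <<'E'
from h import *
rel([464,63.5,159],tool(-35,-5),"g")
a=get_image("scene")[0][150:270,220:310]
cv2.imwrite("pics/t2.png",cv2.resize(a,(450,600)))
E
```

```text
clock: 2.95
position: [453.7, 64.2, 143.6]
ee_rot: [0.953, -0.041, -0.3, -0.014]
contact_force: [0.1, 0.1, 0.2]
gripper_width: 38.4
grasp_force: 0.0
g tcp [453.  64. 143.] row [-0.0004 -0.0002  0.0004] [-0.0014 -0.0014  0.0018]
```

View pics/t2.png

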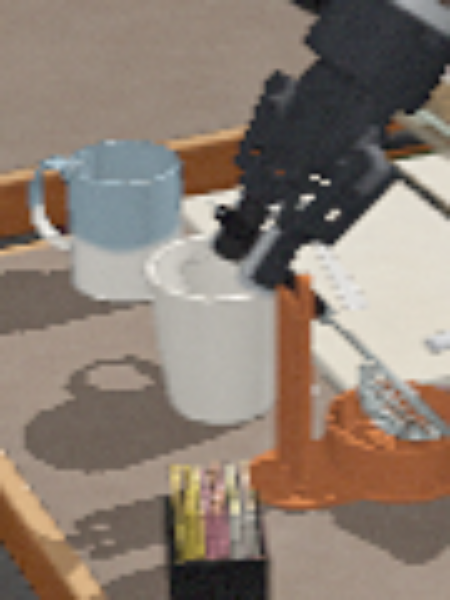

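The fingers are around the bar, with its end visible at (235,225) and the pads near (265,255), clear of the fork. Closing now.

```bash
python3 -m handwheel '[[0,0,0,0,0,0,-0.5],[0,0,0,0,0,0,-0.7],[0,0,0,0,0,0,-1],[0,0,0,0,0,0,-1],[0,0,0,0,0,0,-1],[0,0,0,0,0,0,-1]]'
python3 - <<'E'
from h import *
s=read_state();R0=R.from_quat(s["ee_rot"]).as_matrix()
print((R0.T@[0,0,.03]).round(4),(R0.T@[0,0,.17]).round(4))
E
```

```text
clock: 3.75
position: [453.4, 64.3, 143.4]
ee_rot: [0.953, -0.041, -0.3, -0.014]
contact_force: [2.9, 1.9, 2.5]
gripper_width: 12.6
grasp_force: 58.6
[-0.0172 -0.0001 -0.0246] [-0.0974 -0.0004 -0.1393]
```

Gripped (12.6 mm, 59 N). Lifting straight up.

```bash
python3 -m handwheel '[[-0.006,0,-0.008,0,0,0,-1],[-0.0115,0,-0.0164,0,0,0,-1],[-0.0172,0,-0.0246,0,0,0,-1],[-0.0286,0,-0.041,0,0,0,-1],[-0.043,0,-0.0615,0,0,0,-1],[-0.057,0,-0.082,0,0,0,-1],[-0.072,0,-0.102,0,0,0,-1],[-0.086,0,-0.123,0,0,0,-1],[-0.097,0,-0.139,0,0,0,-1],[-0.097,0,-0.139,0,0,0,-1]]'
python3 - <<'E'
from h import *
print(read_state()["joints"].round(2))
im,W=cloud("top");im2,W2=cloud("scene");np.savez("l.npz",im=im,W=W,im2=im2,W2=W2)
cv2.imwrite("pics/t3.png",np.hstack([cv2.resize(im[150:260,210:320],(400,400)),cv2.resize(im2[130:270,210:330],(400,467))[:400]]))
E
```

```text
clock: 5.0
position: [453.5, 63.8, 314.2]
ee_rot: [0.953, -0.041, -0.299, -0.015]
contact_force: [-0.1, -0.9, -0.3]
gripper_width: 12.9
grasp_force: 58.5
[ 0.33  0.37  0.15 -0.25 -1.91  1.14]
```

View pics/t3.png

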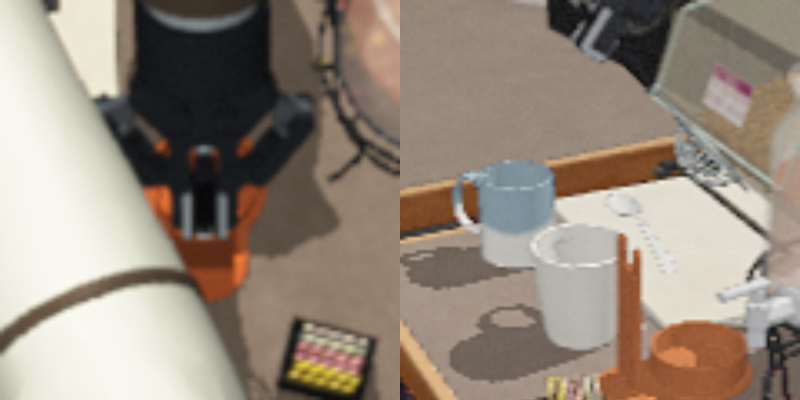

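Lifted clear: the bowl is visible at about (705,155), and the rest still stands. Next I work out the level pose over the mug.

```bash
cat >> h.py <<'E'
def sm(pitch,yaw): # strainer axes, x pointing pitch deg below horizontal
    a,y=np.radians([pitch,yaw]);u=np.array([np.cos(y),np.sin(y),0]);Z=np.array([0,0,1.])
    x=np.cos(a)*u-np.sin(a)*Z;z=np.sin(a)*u+np.cos(a)*Z
    return np.c_[x,np.cross(z,x),z]
S_T=tool(-35,-5).T@sm(50,-5)      # strainer axes in tool
g_T=np.array([0,0,-19.])          # grip point in tool
def go(origin,yaw,name="",pitch=0,off=145):
    M=sm(pitch,yaw);T=M@S_T.T
    rel(np.array(origin)-off*M[:,0],T,name)
E
python3 - <<'E'
from h import *
for y in(-50,-40,-30): go([493,167,237],y,y)
E
```

```text
-50 tcp [403. 274. 219.] row [-0.0016 -0.2051  0.1161] [0.1388 0.8279 0.798 ]
-40 tcp [386. 257. 219.] row [-0.0145 -0.1864  0.125 ] [0.1075 0.8462 0.6211]
-30 tcp [372. 237. 219.] row [-0.0245 -0.1653  0.132 ] [0.0762 0.8597 0.444 ]
```

```bash
python3 -m handwheel '[[0,-0.02,0.011,0.014,0.083,0.08,-1],[0,-0.04,0.022,0.028,0.166,0.16,-1],[0,-0.062,0.034,0.042,0.25,0.24,-1],[0,-0.083,0.046,0.056,0.333,0.32,-1],[0,-0.104,0.058,0.07,0.415,0.4,-1],[0,-0.125,0.07,0.084,0.498,0.48,-1],[0,-0.145,0.082,0.098,0.58,0.56,-1],[0,-0.165,0.094,0.112,0.663,0.64,-1],[-0.001,-0.185,0.105,0.125,0.745,0.72,-1],[-0.0016,-0.205,0.116,0.139,0.828,0.798,-1]]'; python3 -m handwheel '[[0,0,0,0,0,0,-1],[0,0,0,0,0,0,-1],[0,0,0,0,0,0,-1]]'
python3 - <<'E'
from h import *
go([493,167,237],-50); print(read_state()["joints"].round(2))
im,W=cloud("top");im2,W2=cloud("scene");np.savez("l.npz",im=im,W=W,im2=im2,W2=W2)
cv2.imwrite("pics/t4.png",np.hstack([cv2.resize(im[160:260,140:260],(480,400)),cv2.resize(im2[140:265,210:310],(320,400))]))
E
```

```text
clock: 6.35
position: [402.5, 274.1, 217.9]
ee_rot: [0.898, -0.42, 0.12, 0.056]
contact_force: [0.5, -0.3, -1.2]
gripper_width: 12.7
grasp_force: 58.5
clock: 6.72
position: [403.8, 273.6, 219.2]
ee_rot: [0.898, -0.419, 0.118, 0.055]
contact_force: [0.4, -0.4, -0.8]
gripper_width: 12.7
grasp_force: 58.5
 tcp [403. 274. 219.] row [-0.0012  0.0002  0.0002] [-0.0005 -0.0001 -0.0012]
[ 1.08  0.17 -0.46  0.28 -1.06 -0.53]
```

View pics/t4.png

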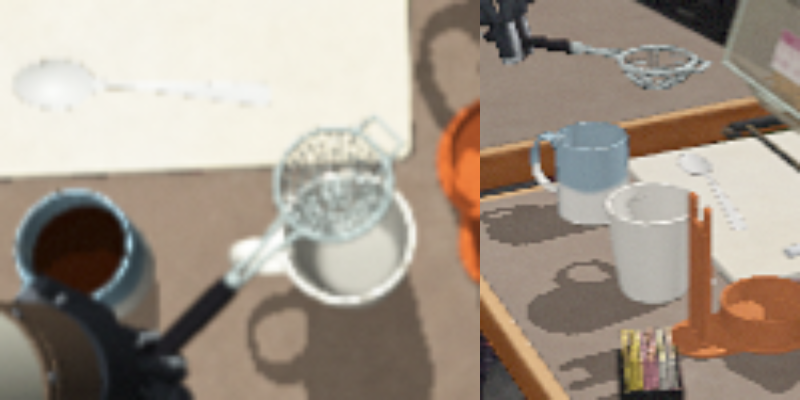

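The strainer is roughly level above the mug: rim centred near (333,183) in the top crop, open side up. I'll measure its actual pose.

Run:
```python
from h import *
from scipy.optimize import least_squares as LS
z=np.load("l.npz")
A=sm(0,-50)
s=read_state();T=R.from_quat(s["ee_rot"]).as_matrix();g=s["position"]-19*T[:,2]
S=T@S_T;o=g+145*S[:,0];print("pred origin",o.round(1),"x",S[:,0].round(3),"z",S[:,2].round(3))
for n,w in(("top","W"),("scene","W2")):
    W=z[w];d=(W-o)@A
    m=np.isfinite(d[...,0])&(abs(d[...,0])<60)&(abs(d[...,1])<45)&(abs(d[...,2])<45)
    p=d[m]
    print(n,len(p),"min",p.min(0).round(1),"max",p.max(0).round(1))
    r=np.hypot(p[:,0],p[:,1]);q=p[(p[:,2]>-12)&(r>28)&(r<45)]
    f=LS(lambda v:np.hypot(np.hypot(q[:,0]-v[0],q[:,1]-v[1])-36, q[:,2]-v[2]-v[3]*q[:,0]-v[4]*q[:,1]),[0,0,0,0,0],loss="soft_l1",f_scale=2)
    print(len(q),"rim centre",f.x[:3].round(1),"tilt deg",np.degrees(f.x[3:]).round(1))
    m=np.isfinite(d[...,0])&(d[...,0]<-60)&(d[...,0]>-115)&(abs(d[...,1])<12)&(abs(d[...,2])<25);p=d[m]
    k=np.polyfit(p[:,0],p[:,2],1);k2=np.polyfit(p[:,0],p[:,1],1)
    print("handle",len(p),"pitch",np.degrees(k[0]).round(1),"z mean",p[:,2].mean().round(1),"yaw",np.degrees(k2[0]).round(1),"y mean",p[:,1].mean().round(1))
```

```text
pred origin [493.8 166.2 237.7] x [ 0.642 -0.767  0.   ] z [-0.001 -0.001  1.   ]
top 506 min [-58.6 -34.5 -31. ] max [52.8 36.6  7.8]
233 rim centre [2.9 0.2 1.1] tilt deg [-0.9 -0.6]
handle 119 pitch -1.6 z mean 4.4 yaw 0.3 y mean 0.0
scene 240 min [-59.6 -39.  -26.1] max [52.8 32.7  3.4]
141 rim centre [ 1.8 -1.6 -0.9] tilt deg [-0.7 -0.5]
handle 62 pitch -1.4 z mean 1.8 yaw 2.8 y mean -6.0
```

The pose matches the prediction to within 2–3 mm and 1°. I'll correct that and descend.

Run:
```python
from h import *
go([493.1,167.7,177],-50,"hi",-0.9,147)
go([493.1,167.7,137.2],-50,"lo",-0.9,147)
```

```text
hi tcp [402. 276. 156.] row [-0.0195 -0.0002  0.0599] [-0.0009  0.0156 -0.0015]
lo tcp [402. 276. 117.] row [-0.0298 -0.0002  0.0983] [-0.0009  0.0156 -0.0015]
```

```bash
python3 -m handwheel '[[-0.0065,0,0.02,0,0.008,0,-1],[-0.013,0,0.04,0,0.0155,0,-1],[-0.0195,0,0.06,0,0.0155,0,-1],[-0.023,0,0.073,0,0.0155,0,-1],[-0.0264,0,0.0855,0,0.0155,0,-1],[-0.028,0,0.0925,0,0.0155,0,-1],[-0.0298,0,0.0983,0,0.0155,0,-1],[-0.0298,0,0.0983,0,0.0155,0,-1],[-0.0298,0,0.0983,0,0.0155,0,-1],[-0.0298,0,0.0983,0,0.0155,0,-1]]'
cat > m.py <<'E'
from h import *
import sys
from scipy.optimize import least_squares as LS
A=sm(0,-50);o=np.array([493.1,167.7,137.2]);out=[]
s=read_state();print(s["position"].round(1))
for n in("top","scene"):
    im,W=cloud(n);d=(W-o)@A;out.append(im)
    p=d[np.isfinite(d[...,0])&(abs(d[...,0])<60)&(abs(d[...,1])<45)&(abs(d[...,2])<32)]
    r=np.hypot(p[:,0],p[:,1]);q=p[(p[:,2]>-12)&(r>28)&(r<45)]
    f=LS(lambda v:np.hypot(np.hypot(q[:,0]-v[0],q[:,1]-v[1])-36, q[:,2]-v[2]-v[3]*q[:,0]-v[4]*q[:,1]),[0,0,0,0,0],loss="soft_l1",f_scale=2).x
    print(n,len(q),"rim centre",(o+A@f[:3]).round(1),"tilt deg",np.degrees(f[3:]).round(1))
    im=im.astype(int);m=np.isfinite(d[...,0])&(W[...,2]>86)&(W[...,2]<101)&(abs(W[...,0]-495)<60)&(W[...,1]>115)&(W[...,1]<200)&(im.min(-1)>120)
    p=W[m];rr=np.hypot(p[:,0]-493,p[:,1]-167.5);p=p[(rr>37)&(rr<50)];f=LS(lambda q:np.hypot(p[:,0]-q[0],p[:,1]-q[1])-43.2,[495,169],loss="soft_l1").x;print("mug",len(p),f.round(1))
cv2.imwrite(sys.argv[1],np.hstack([cv2.resize(out[0][160:260,140:260],(480,400)),cv2.resize(out[1][160:260,210:290],(320,400))]))
E
python3 m.py pics/t5.png
```

```text
clock: 8.07
position: [401.5, 276.9, 116.7]
ee_rot: [0.898, -0.418, 0.126, 0.058]
contact_force: [-0.2, -0.4, -0.5]
gripper_width: 13.1
grasp_force: 58.5
[401.5 276.9 116.7]
top 214 rim centre [494.6 166.8 138.5] tilt deg [-0.3 -1.1]
mug 97 [494.  167.8]
scene 135 rim centre [492.8 165.5 136.3] tilt deg [ 1.  -0.2]
mug 86 [491.2 166.4]
```

View pics/t5.png

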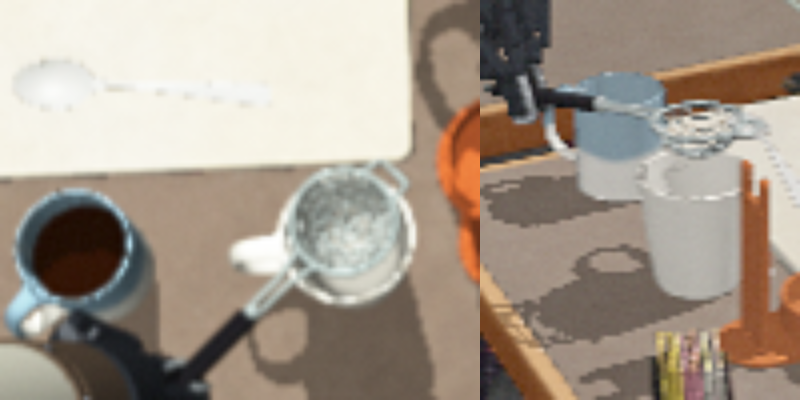

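The strainer is level (≤1°), centred within about 1.5 mm in both views, and its bottom is about 15 mm above the rim. I'll let it settle and hand in.

```bash
python3 -m handwheel '[[0,0,0,0,0,0,-1],[0,0,0,0,0,0,-1],[0,0,0,0,0,0,-1],[0,0,0,0,0,0,-1]]' && python3 -c "
from bench import *
print(abs(read_state()['joint_vel']).max());print(job_done())"
```

```text
clock: 8.68
position: [401.4, 276.7, 116.3]
ee_rot: [0.898, -0.418, 0.126, 0.058]
contact_force: [0.9, -1.1, -1.2]
gripper_width: 12.6
grasp_force: 58.5
0.001453128809347371
the job is handed in; nothing more can be done
None
```

The job is handed in at 8.7 s: the strainer is held steady, level to about 1°, open side up and within about 2 mm of the white mug's centre, its bottom about 15 mm above the rim; the rest, both mugs and the caddy look undisturbed in the pictures, and the arm never went near the honey jar.

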